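Dress the tasting board and put its cover on

ROBOT

A 6-joint arm with a two-finger parallel gripper is mounted at the origin on a cart in front of the work surface, level with it; the furniture and walls round the work are solid. World frame = base frame: x ahead of the robot, y to its left, z up, the work surface at z = 0. Lengths are in m, angles in rad, forces in N, time in s.
With the tool pointing down it reaches from about 0.25 to 0.775 m from the base axis. Payload 4 kg.
Tool frame: the origin (TCP) lies between the finger pads; the fingertips stand 14 mm ahead of it and the grasp point (between the pads) lies 5 mm behind it (nose_length is the distance from the TCP to the fingertips, in m); z points along the fingers, y is the line along which they close (so a half turn about z gives the same grasp; the last joint's range is limited). The gripper opens to 94 mm and grips with 3 to 60 N. Pads are 16 mm wide; open, the fingers measure 119 mm over their backs; the gripper's body (75 mm by 177 mm) begins 78 mm behind the grasp point.
Start: joints at [-1.42, 0.087, 1.371, -0, 1.684, -0.103], TCP at [0.138, -0.532, 0.22] pointing down, gripper open.
Joint ranges: [-3.1, 3.1], [-0.76, 2.03], [0.27, 2.55], [-1.08, 4.22], [0.17, 2.65], [-2.57, 2.57]. Speed limits (rad/s): [2.79, 2.79, 3.14, 3.14, 3.14, 3.14].

INTERFACE

Orientations are given as [roll, pitch, yaw] about the fixed x, y, z axes, in that order (R = Rz(yaw) Ry(pitch) Rx(roll)).
In Python, from bench import * gives the robot as it stands.
- The arm moves only by the tool move_arm, never from a script. Its argument "steps" is one flat list of numbers, 7 for each row, row after row: the turn, a rotation vector about the world's x, y, z in rad, then the shift along the world's x, y, z in m, then the opening, from 0 (shut) to 1 (fully open). A call has 1 to 12 rows; each row is the pose to reach, as a shift and turn from the pose commanded when the call began; what a row does not reach only later rows make up. A row lasts 1/10 s, in which the tool goes at most 50 mm and 8.59 degrees, less where a joint would pass 70% of its speed; a pose out of reach is approached as far as the arm can. A call with a gripper value outside its range is refused whole. The fingers move at their own pace and stop on an object; the grip force is fixed at half the most. Time passes only in rows, so rows that repeat a pose let the fingers close. It gives the time, the measured TCP pose, the force, the opening and the grip force at its end, in the units of the state.
- get_obs(): the state, without advancing time (a new reading comes with each control period).
- snapshot(name): name is "side" or "top"; returns (picture, depth): 384x512x3 uint8, red, green, blue; 384x512 float32, m along the optical axis (not along the pixel's ray), 0 where there is no reading.
- camera_model(name): a dict with "fx", "fy", "cx", "cy" (pixels), "rvec" (rotation vector, rad) and "tvec" (3), from world to camera coordinates, as OpenCV has them. Camera axes: x right, y down, z forward; pixel columns grow to the right and rows downward; lengths in m; the calibration is good to about 2 mm. A picture is of the moment at which its call begins. camera_model takes no time and is no camera call.
- close_job(): hands the job in; it is judged then, once.
Trained networks look in the newest picture that a camera, given by its name, has taken for a name from the list of things; names that differ only in an ending like _2 or _b are one class to them, and where a whole thing is asked for, a point or a joint stands for the part that bears it (a point fixed in the world has none). Each returns a list of dicts, best first, with "score" (0 to 1); they miss things now and then, are a little off and sometimes report something else, mostly with a low value. They report only what shows in the picture. A call takes as long as a camera call. They do not tell look-alikes from the thing itself.
- silhouettes(camera, target): "pixels" (384x512 bool, what is visible of it) and "uv" ([column, row] in pixels, amid what is visible of it).
- spot_point(camera, target): "uv" ([column, row] in pixels: a listed point, or the origin of a listed thing).
The state is a dict: "time": time; "joint_positions": joint angles; "qvel": joint speeds; "joint_torque": joint torques, N m; "tool_pos": TCP position; "ee_rot": TCP orientation; "wrist_force": force on the tool from outside, world axes, zero at the start; "wrist_torque": the same for the moment, N m; "width": finger opening in m; "finger_force": force on a finger pad.
Only numpy, scipy, OpenCV 4.12 (cv2) and the standard library are available. Lean on these libraries where they do the work, as an engineer would, in place of code of your own. Each camera call takes 0.05 s, during which the arm holds its last target. There are 200 camera calls.

TASK

Dress the serving board, seen from the robot: lay the croissant in the middle of the oblong paper with its length front to back, stack the two ring cookies neatly one on the other on the round paper to its left, and lay the biscuit in the middle of the small paper to its right. Then set the clear cover over them, so that it sits fully down round the board's plinth with every pastry still in its place. Do not disturb the coffee cup or the price card.

Things in the scene. Friction and masses are not known exactly. Their poses are not given: they have to be found in the camera images.
- board: fixed empty wooden board 150 (x) x 226 (y) x 12 mm; its plinth 106 x 184 mm, top at 18 mm, bears 3 white papers centred at board x = 0: round, 66 mm across, at y +54 mm (left); oblong 94 x 58 at y -14 (middle); small 58 x 38 at y -68 (right). Origin: centre of underside, on the counter; x away from robot, y to its left, yaw within 0.15 rad. Left or right of the work area, cover on the other side
- cover: loose clear cover, open below, 0.22-0.37 kg; wooden foot rim 132 (x) x 210 (y) mm; walls 4 mm; inside 118 x 196, 62 mm high; top at 66 mm. Goes round the plinth with 6 mm to spare each side, onto the board's 12 mm base. Wooden bar handle 16 (x) x 90 (y) mm, 78 to 94 mm above the foot, over the centre: pinch across x. Origin: centre of foot plane, z up, on the counter at first; yaw within 0.15 rad
- ring_a: loose sugared ring cookie, 62 x 58 mm, 23 mm high, 45 g, one of two alike (either may be the lower one); origin at the centre of its underside, z up; rigid, nearly flat on top (the other stands on it), no usable hole; pinch it across its width
- ring_b: the other loose sugared ring cookie, 59 x 57 mm, 22 mm high, 45 g; origin at the centre of its underside, z up
- croissant: loose butter croissant, 52 (its x) by 89 (its y, its length) mm, 40 mm high, 60 g; origin at the centre of its underside, z up; pinch it across the middle, along its x
- biscuit: loose oval butter biscuit, 31 (its x) by 48 (its y, its length) mm, 14 mm high, 20 g; origin at the centre of its underside, z up
- coffee_cup: bystander: loose white porcelain cup of coffee without a handle, 73 mm across, 61 mm high, at the near left; origin at the centre of its underside; leave it alone
- price_card: bystander: loose price card upright in a wooden foot, 22 x 70 mm, 58 mm high, behind the work; origin at the centre of its underside; leave it alone
There are look-alikes about, which are no part of the job. Leave any blue look-alike of the biscuit alone.

How it is judged:
By the outcome, as a careful person would: the job done as asked, in the order asked, and still so for the second after the job is handed in, with the robot touching nothing.
It also fails if it takes over 144 s, if anything falls off the work surface, if the arm or the gripper's body presses on something with over 40 N, if the wrist force passes 120 N, or if a joint passes its speed limit or range.

## Working session

There is one attempt and no reset: what is moved stays moved. The work goes in short steps, Python scripts to look and compute and a tool call to move; the robot and the scene stay as the last step left them, time stands still between calls to the robot, and variables do not carry over. Pictures are saved under pics/ and viewed, at most 14 in all, crops included, and the job is handed in when it is done.

Besides the shell and the picture viewer there is one more tool, called after "Emit:" as name(argument=value, ...), one argument or row to a line, values as JSON. move_arm: Moves the arm, as the interface text tells. Its arguments: {"type":"object","properties":{"steps":{"type":"array"}},"required":["steps"]}

```bash
ls; mkdir -p pics; cat > h.py <<'E'
from bench import *
import numpy as np, cv2
def cam(n):
    m=camera_model(n); R=cv2.Rodrigues(np.array(m["rvec"],float))[0]; return m,R,np.array(m["tvec"],float)
def cloud(n,depth):
    m,R,t=cam(n); v,u=np.mgrid[0:depth.shape[0],0:depth.shape[1]]
    p=np.stack([(u-m["cx"])/m["fx"]*depth,(v-m["cy"])/m["fy"]*depth,depth],-1)
    return (p-t)@R
def onplane(n,uv,z):
    m,R,t=cam(n); d=R.T@np.array([(uv[0]-m["cx"])/m["fx"],(uv[1]-m["cy"])/m["fy"],1]); c=-R.T@t
    return c+d*(z-c[2])/d[2]
def save(n,p): cv2.imwrite("pics/"+n+".png",p[:,:,::-1])
E
cat > a.py <<'E'
from h import *
for n in("top","side"):
    p,d=snapshot(n); save(n+"0",p); np.save(n+"_d.npy",d); np.save(n+"_p.npy",p)
    m,R,t=cam(n); print(n,"campos",(-R.T@t).round(3),m["fx"])
    C=cloud(n,d)
    for k in("board","cover","ring_a","croissant","biscuit","coffee_cup","price_card"):
        for s in silhouettes(n,k)[:4]:
            M=s["pixels"]&(d>0); 
            if M.sum()<5: print(k,s["score"],s["uv"],"nodepth");continue
            P=C[M]; print(k,round(s["score"],2),np.round(s["uv"]),M.sum(),"med",np.median(P,0).round(3),"lo",np.percentile(P,3,0).round(3),"hi",np.percentile(P,97,0).round(3))
o=get_obs();print(o["time"],o["tool_pos"],o["ee_rot"],o["width"])
E
python3 a.py
```

```text
pics
top campos [ 0.5   -0.067  1.08 ] 429.11466223175785
board 0.84 [335. 204.] 5257 med [ 0.598 -0.279  0.017] lo [ 0.528 -0.385  0.009] hi [ 0.671 -0.175  0.022]
cover 0.89 [228. 200.] 4648 med [ 0.595 -0.008  0.066] lo [ 0.537 -0.103  0.026] hi [0.658 0.089 0.093]
ring_a 0.86 [149. 183.] 492 med [0.651 0.191 0.018] lo [ 0.624  0.162 -0.002] hi [0.679 0.218 0.023]
ring_a 0.71 [364. 264.] 452 med [ 0.44  -0.338  0.02 ] lo [ 0.414 -0.363  0.003] hi [ 0.467 -0.314  0.025]
croissant 0.73 [191. 273.] 567 med [0.433 0.08  0.031] lo [0.408 0.045 0.016] hi [0.453 0.118 0.039]
biscuit 0.71 [257. 271.] 192 med [ 0.435 -0.078  0.011] lo [ 0.417 -0.096  0.006] hi [ 0.449 -0.059  0.016]
biscuit 0.69 [285. 107.] 164 med [ 0.841 -0.153  0.011] lo [ 0.823 -0.166  0.006] hi [ 0.861 -0.138  0.015]
coffee_cup 0.85 [151. 295.] 771 med [0.382 0.177 0.041] lo [0.351 0.144 0.037] hi [0.414 0.206 0.061]
price_card 0.61 [279. 144.] 264 med [ 0.75  -0.132  0.014] lo [ 0.739 -0.162  0.001] hi [ 0.76  -0.101  0.059]
side campos [ 1.536 -0.224  1.281] 491.06994729128854
board 0.59 [186. 212.] 2707 med [ 0.61 
[... 423 characters left out ...]
 0.03 ] lo [0.419 0.046 0.01 ] hi [0.457 0.119 0.041]
biscuit 0.63 [236. 270.] 124 med [ 0.846 -0.152  0.012] lo [ 0.825 -0.165  0.005] hi [ 0.865 -0.138  0.017]
biscuit 0.4 [167. 175.] 206 med [ 0.448 -0.339  0.02 ] lo [ 0.42  -0.362  0.005] hi [ 0.469 -0.314  0.027]
biscuit 0.38 [246. 161.] 61 med [ 0.438 -0.078  0.012] lo [ 0.424 -0.094  0.006] hi [ 0.451 -0.062  0.018]
coffee_cup 0.91 [318. 138.] 412 med [0.379 0.175 0.043] lo [-0.598  0.142 -0.939] hi [0.419 0.477 0.063]
price_card 0.85 [243. 246.] 276 med [ 0.757 -0.129  0.025] lo [ 0.747 -0.159  0.006] hi [ 0.769 -0.1    0.058]
0.8 [ 0.13808923 -0.53239413  0.2195385 ] [3.14146495e+00 1.66534663e-05 2.53814269e-01] 0.09430037386366005
```

```bash
python3 - <<'E'
import cv2
p=cv2.imread("pics/top0.png"); c=p[80:340,110:410]; cv2.imwrite("pics/top0c.png",cv2.resize(c,None,fx=2.3,fy=2.3,interpolation=cv2.INTER_CUBIC))
E
```

```text
(no output)
```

View pics/top0c.png

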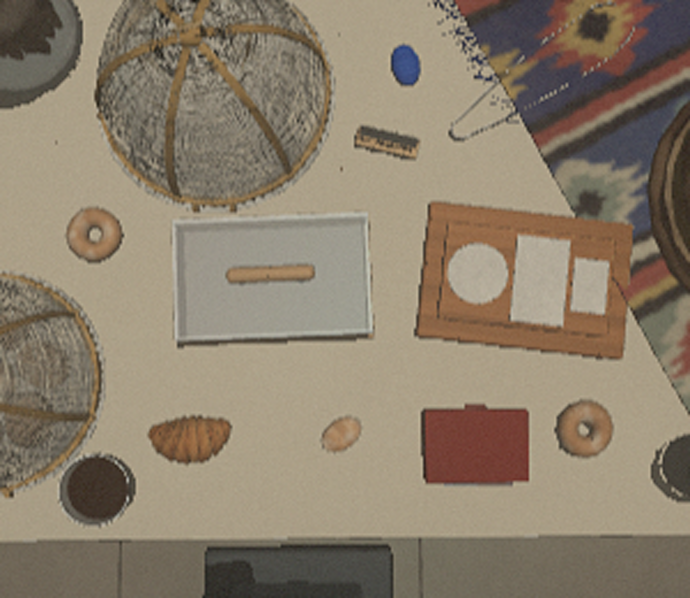

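View pics/side0.png

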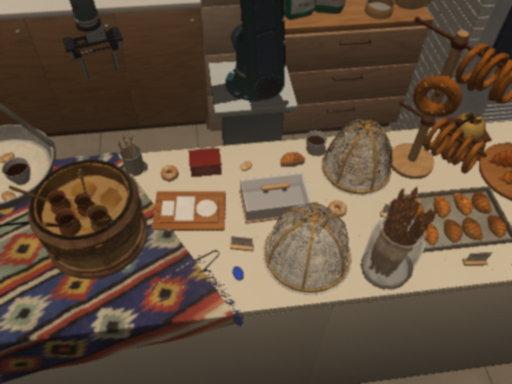

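Top view: rings at full-picture pixels (149,182) and (364,266), a croissant at (192,271), a cream biscuit at (257,268), the cover at (228,200) and the board at (337,203). Of the two biscuit candidates, the cream one at (257,268) fits and the blue one at (286,108) is the look-alike. The croissants on the far tray at top right of the side view are decor. The red box at (317,273) must be avoided. The enlarged crop above confirms these.

```bash
cat > meas.py <<'E'
from h import *
def rect(xy):
    (c,(w,h),a)=cv2.minAreaRect((xy*1000).astype(np.float32)); 
    if w<h: w,h,a=h,w,a+90
    return np.round(c,1),round(w,1),round(h,1),round((a+90)%180-90,1)
if __name__=="__main__":
  W={}
  for n in("top","side"):
    d=np.load(n+"_d.npy");p=np.load(n+"_p.npy");C=cloud(n,d);W[n]=C
    tab=C[(d>0)&(C[...,0]>.3)&(C[...,0]<.7)&(C[...,1]>-.1)&(C[...,1]<.15)&(abs(C[...,2])<.006)]
    print(n,"table z",np.median(tab[:,2]).round(4), "std",tab[:,2].std().round(4))
    def box(x0,x1,y0,y1,z0,z1): return (d>0)&(C[...,0]>x0)&(C[...,0]<x1)&(C[...,1]>y0)&(C[...,1]<y1)&(C[...,2]>z0)&(C[...,2]<z1)
    for k,b in dict(ringL=(.60,.70,.14,.24),ringR=(.39,.49,-.385,-.295),crois=(.38,.48,.03,.13),bisc=(.40,.48,-.11,-.045),cover=(.5,.7,-.14,.13),handle=(.5,.7,-.12,.12),box=(.36,.5,-.31,-.14),board=(.5,.7,-.41,-.15)).items():
        z0={"handle":.082,"cover":.02}.get(k,.006); m=box(*b,z0,.2).astype(np.uint8)
        if k not in("handle",):m=cv2.morphologyEx(m,cv2.MORPH_OPEN,np.ones((2,2)))
        P=C[m>0]; print(k,len(P),rect(P[:,:2]),"mean",P.mean(0).round(4),"zmax",np.percentile(P[:,2],97).round(4))
    hsv=cv2.cvtColor(p,cv2.COLOR_RGB2HSV); m=(box(.5,.7,-.41,-.15,.005,.04)&(hsv[...,1]<45)).astype(np.uint8)
    nn,lab,st,ce=cv2.connectedComponentsWithStats(m)
    for i in range(1,nn):
        if st[i,4]>60: P=C[lab==i]; print("paper",st[i,4],rect(P[:,:2]),P.mean(0).round(4))
    # coarse map of tall things
    H=box(.2,.9,-.6,.5,.03,.6)
    g=np.zeros((14,22),int)
    P=C[H]; 
    for x,y,z in P: 
        i,j=int((x-.2)/.05),int((.5-y)/.05); g[i,j]=max(g[i,j],int(z*1000))
    if n=="top": print(g[::-1])
E
python3 meas.py
```

```text
top table z -0.0001 std 0.002
ringL 414 (array([649.7, 186.8]), 54.3, 54.0, -87.7) mean [0.6489 0.1859 0.0162] zmax 0.0231
ringR 436 (array([ 451.4, -218.2]), 312.1, 60.5, 83.2) mean [ 0.4372 -0.3389  0.0258] zmax 0.0253
crois 559 (array([445.3,  21. ]), 199.9, 53.4, -73.1) mean [0.4306 0.0767 0.0362] zmax 0.0395
bisc 183 (array([455.9, -83. ]), 85.1, 39.4, -4.7) mean [ 0.4332 -0.0809  0.0218] zmax 0.016
cover 5046 (array([599.6,  -1.6]), 227.2, 198.5, 89.7) mean [ 0.6047 -0.0038  0.0673] zmax 0.0928
handle 317 (array([643.2,  29. ]), 173.0, 73.1, 39.7) mean [0.6156 0.0049 0.0916] zmax 0.0961
box 1554 (array([ 429.1, -171.5]), 233.3, 97.6, 78.6) mean [ 0.4227 -0.2169  0.0617] zmax 0.0623
board 5820 (array([ 599.2, -239.2]), 351.4, 186.6, -88.0) mean [ 0.5996 -0.2897  0.0194] zmax 0.0221
paper 120 (array([ 682.9, -355.5]), 59.5, 31.0, 88.8) [ 0.6847 -0.3599  0.0081]
paper 76 (array([ 671.2, -402. ]), 53.8, 15.7, 0.8) [ 0.6712 -0.4038  0.0078]
paper 841 (array([ 599. , -294.2]), 92.4, 57.2, -6.7) [ 0.5989 -0.2944  0.0188]
paper 514 (array([ 607.7, -227.1]), 64.2, 61.5, -45.8) [ 0.6077 
[... 1511 characters left out ...]
48] zmax 0.0273
ringR 201 (array([ 978.9, -294.3]), 1122.1, 55.3, 4.4) mean [ 0.4524 -0.3344  0.0239] zmax 0.0273
crois 265 (array([968.6, -82.5]), 1167.3, 78.6, -17.8) mean [0.448  0.0832 0.03  ] zmax 0.0405
bisc 72 (array([ 977.3, -157.5]), 1125.2, 34.1, -8.5) mean [ 0.4557 -0.0777  0.0278] zmax 0.0193
cover 2432 (array([1013.3,  -46.9]), 1080.2, 229.0, -6.7) mean [ 0.6226 -0.013   0.0733] zmax 0.096
handle 149 (array([602.6,  -6.7]), 88.1, 19.9, -86.7) mean [ 0.6033 -0.0071  0.0918] zmax 0.0987
box 848 (array([ 938.9, -220.5]), 1194.6, 108.6, -1.0) mean [ 0.4439 -0.2124  0.0526] zmax 0.064
board 3059 (array([1024.6, -324.5]), 1007.4, 269.9, -3.9) mean [ 0.6163 -0.2877  0.0179] zmax 0.0241
```

```bash
cat > m2.py <<'E'
from h import *
from meas import rect
for n in("top","side"):
    d=np.load(n+"_d.npy");p=np.load(n+"_p.npy");C=cloud(n,d)
    def box(x0,x1,y0,y1,z0,z1): return (d>0)&(C[...,0]>x0)&(C[...,0]<x1)&(C[...,1]>y0)&(C[...,1]<y1)&(C[...,2]>z0)&(C[...,2]<z1)
    for k,b in dict(ringL=(.60,.70,.14,.24,.008,.05),ringR=(.39,.49,-.385,-.295,.008,.05),crois=(.38,.48,.03,.13,.008,.06),bisc=(.40,.48,-.11,-.045,.007,.03),handle=(.57,.64,-.08,.08,.084,.11),covertop=(.5,.7,-.14,.13,.058,.075),box=(.36,.5,-.29,-.16,.03,.1),board=(.5,.7,-.41,-.15,.007,.03)).items():
        m=box(*b).astype(np.uint8); nn,lab,st,ce=cv2.connectedComponentsWithStats(m,connectivity=4); i=1+st[1:,4].argmax()
        if k=="covertop": lab=m;i=1
        P=C[lab==i]; print(k,len(P),rect(P[:,:2]),"mean",P.mean(0).round(4),"zmax",np.percentile(P[:,2],97).round(4))
        if k=="crois": # axis by PCA, and profile along x
            w,v=np.linalg.eigh(np.cov(P[:,:2].T)); print("  pca",v[:,1].round(3))
            T=P[P[:,2]>.03]; print("  crest",T.mean(0).round(4),rect(T[:,:2]))
    g=p.astype(int); pl=box(.5,.7,-.41,-.15,.010,.03); print(np.percentile(g[pl],[5,50,95],axis=0).tolist())
    m=(pl&(g[...,2]>0.72*g[...,0])&(g[...,2]>100)).astype(np.uint8)
    nn,lab,st,ce=cv2.connectedComponentsWithStats(m,connectivity=4)
    for i in range(1,nn):
        if st[i,4]>60: P=C[lab==i]; print("paper",st[i,4],rect(P[:,:2]),P.mean(0).round(4))
E
python3 m2.py
```

```text
ringL 411 (array([651.9, 188.9]), 57.2, 56.2, -88.9) mean [0.6512 0.188  0.018 ] zmax 0.0232
ringR 437 (array([ 439.9, -338.7]), 58.6, 54.5, -0.1) mean [ 0.4393 -0.3379  0.0199] zmax 0.0252
crois 564 (array([430.3,  82.5]), 87.3, 50.4, 89.9) mean [0.4327 0.08   0.0302] zmax 0.0392
  pca [-0.075  0.997]
  crest [0.4313 0.0826 0.0348] (array([430.8,  83.3]), 64.9, 41.9, -74.1)
bisc 180 (array([434.4, -78.6]), 39.6, 34.1, -90.0) mean [ 0.4349 -0.0787  0.0113] zmax 0.0157
handle 265 (array([599.9,  -6.8]), 88.6, 16.2, -87.8) mean [ 0.5994 -0.0072  0.0924] zmax 0.0961
covertop 4353 (array([619.4,  -4.7]), 207.2, 165.3, -88.1) mean [ 0.6011 -0.006   0.0658] zmax 0.0695
box 1538 (array([ 425.8, -216.7]), 105.5, 81.3, 89.9) mean [ 0.4248 -0.2156  0.0583] zmax 0.0621
board 5721 (array([ 614.5, -293.3]), 248.3, 183.5, 83.5) mean [ 0.6016 -0.2868  0.0155] zmax 0.0218
[[112.0, 84.0, 60.0], [146.0, 105.0, 73.0], [181.0, 173.0, 156.0]]
paper 880 (array([ 599.5, -294.6]), 96.0, 57.8, -6.9) [ 0.5992 -0.2946  0.0188]
paper 547 (array([ 607.2, -227.8]), 63.7, 63.1, 89.7) [ 0.6073 -0.2272  0.0189]
pape
[... 549 characters left out ...]
andle 141 (array([602.6,  -6.7]), 88.1, 19.9, -86.7) mean [ 0.6031 -0.0066  0.0923] zmax 0.0988
covertop 1948 (array([600.5,  -6. ]), 206.1, 132.2, -87.6) mean [ 0.6061 -0.0088  0.0669] zmax 0.0722
box 716 (array([ 425.7, -215.6]), 105.8, 88.7, -90.0) mean [ 0.433  -0.2154  0.056 ] zmax 0.0645
board 3006 (array([ 606.2, -284.6]), 249.7, 186.5, -89.9) mean [ 0.6102 -0.2894  0.0163] zmax 0.024
[[125.0, 77.0, 42.0], [154.0, 97.0, 59.0], [204.0, 188.0, 166.0]]
paper 408 (array([ 597.8, -293.9]), 92.5, 56.5, -6.8) [ 0.5998 -0.294   0.02  ]
paper 251 (array([ 606.4, -226.8]), 62.3, 61.8, 49.8) [ 0.6066 -0.226   0.0198]
paper 155 (array([ 591. , -346.9]), 56.4, 34.9, -8.0) [ 0.5913 -0.3472  0.0197]
```

```bash
python3 - <<'E'
from h import *
for n in("top","side"):
    d=np.load(n+"_d.npy");C=cloud(n,d)
    def box(x0,x1,y0,y1,z0,z1): return (d>0)&(C[...,0]>x0)&(C[...,0]<x1)&(C[...,1]>y0)&(C[...,1]<y1)&(C[...,2]>z0)&(C[...,2]<z1)
    P=C[box(.3,.55,-.55,-.30,.06,.4)]; print(n,"tall by ringR",len(P),P.min(0).round(3) if len(P) else"",P.max(0).round(3) if len(P) else"")
    for q in((.55,.75,.2,.3),(.6,.85,.0,.24)):
        P=C[box(*q,.09,.4)]; D=np.hypot(P[:,0]-.651,P[:,1]-.19); i=D.argsort()[:3]; print(" near ringL >90mm",P[i].round(3).tolist() )
    m=box(.40,.48,-.11,-.045,.006,.03).astype(np.uint8); nn,lab,st,ce=cv2.connectedComponentsWithStats(m,connectivity=4); i=1+st[1:,4].argmax()
    P=C[lab==i][:,:2]; w,v=np.linalg.eigh(np.cov(P.T)); print(" bisc pca",v[:,1].round(3),np.sqrt(w)*2000,np.degrees(np.arctan2(v[1,1],v[0,1])))
    s=silhouettes(n,"biscuit"); 
    for q in s: print("  ",q["uv"],cv2.fitEllipse(np.array([onplane(n,(u,vv),.007)[:2]*1000 for vv,u in np.argwhere(cv2.morphologyEx(q["pixels"].astype(np.uint8),cv2.MORPH_GRADIENT,np.ones((3,3)))&q["pixels"])],np.float32)))
E
```

```text
top tall by ringR 861 [ 0.366 -0.55   0.06 ] [ 0.55  -0.423  0.229]
 near ringL >90mm [[0.573, 0.231, 0.093], [0.578, 0.24, 0.095], [0.581, 0.244, 0.09]]
 near ringL >90mm [[0.728, 0.134, 0.09], [0.73, 0.136, 0.092], [0.721, 0.124, 0.09]]
 bisc pca [-0.575  0.818] [15.29657086 23.41355067] 125.10597010530974
   [256.9, 271.1] ((433.9610595703125, -77.7396240234375), (28.875205993652344, 43.89389419555664), 32.26102066040039)
   [285.0, 107.3] ((842.6986083984375, -152.840576171875), (28.81031036376953, 42.092674255371094), 102.84416961669922)
side tall by ringR 365 [ 0.365 -0.548  0.06 ] [ 0.55  -0.423  0.229]
 near ringL >90mm [[0.573, 0.223, 0.092], [0.579, 0.238, 0.092], [0.588, 0.249, 0.091]]
 near ringL >90mm [[0.759, 0.12, 0.163], [0.741, 0.098, 0.166], [0.746, 0.103, 0.168]]
 bisc pca [-0.737  0.676] [16.10059156 25.18266744] 137.44613988825807
   [236.0, 270.1] ((842.5972290039062, -151.93763732910156), (27.702150344848633, 45.1472053527832), 100.57830047607422)
   [167.1, 174.8] ((434.95159912109375, -339.92254638671875), (52.857826232910156, 63.74585723876953), 90.0722885131836)
   [246.0, 161.3] ((434.2591247558594, -77.1500473022461), (24.428804397583008, 38.94801330566406), 32.49497604370117)
```

Emit:
move_arm(
  steps=[0,0,0.12,0.02,0.05,0,1,0,0,0.24,0.045,0.095,0,1,0,0,0.36,0.07,0.14,0,1,0,0,0.48,0.09,0.185,0,1,0,0,0.6,0.11,0.23,-0.01,1,0,0,0.72,0.13,0.275,-0.02,1,0,0,0.84,0.155,0.32,-0.03,1,0,0,0.96,0.175,0.365,-0.04,1,0,0,1.08,0.195,0.41,-0.05,1,0,0,1.2,0.215,0.455,-0.06,1,0,0,1.3,0.235,0.5,-0.07,1,0,0,1.37,0.255,0.54,-0.08,1],
)

```text
time: 2.1
tool_pos: [0.3912, 0.0047, 0.141]
ee_rot: [3.139, 0.001, 1.628]
wrist_force: [0.7, -1.2, 0.0]
width: 0.0941
finger_force: 0.0
```

Emit:
move_arm(
  steps=[0,0,0,0.02,0.04,0,1,0,0,0,0.037,0.0745,-0.01,1,0,0,0,0.037,0.0745,-0.04,1,0,0,0,0.037,0.0745,-0.07,1,0,0,0,0.037,0.0745,-0.095,1,0,0,0,0.037,0.0745,-0.11,1,0,0,0,0.037,0.0745,-0.118,1,0,0,0,0.037,0.0745,-0.118,1,0,0,0,0.037,0.0745,-0.118,0.5,0,0,0,0.037,0.0745,-0.118,0.3,0,0,0,0.037,0.0745,-0.118,0.2,0,0,0,0.037,0.0745,-0.118,0.2],
)

```text
time: 3.3
tool_pos: [0.4282, 0.0772, 0.0234]
ee_rot: [3.14, -0.0, 1.624]
wrist_force: [-0.5, -0.2, -0.5]
width: 0.0651
finger_force: 0.0
```

Emit:
move_arm(
  steps=[0,0,0,0.002,0.005,-0.001,0.69,0,0,0,0.002,0.005,-0.001,0.2,0,0,0,0.002,0.005,-0.001,0.2,0,0,0,0.002,0.005,-0.001,0.2,0,0,0,0.002,0.005,-0.001,0.2,0,0,0,0.002,0.005,-0.001,0.2,0,0,0,0.002,0.005,-0.001,0.2],
)

```text
time: 4.0
tool_pos: [0.4297, 0.0822, 0.0217]
ee_rot: [3.141, -0.0, 1.624]
wrist_force: [-0.1, 1.0, 0.1]
width: 0.0503
finger_force: 30.0
```

Emit:
move_arm(
  steps=[0,0,0,0,0,0.02,0.2,0,0,0,0,0,0.05,0.2,0,0,0,0,0,0.09,0.2,0,0,-0.14,0.01,-0.03,0.13,0.2,0,0,-0.28,0.03,-0.07,0.14,0.2,0,0,-0.42,0.05,-0.11,0.14,0.2,0,0,-0.56,0.07,-0.15,0.14,0.2,0,0,-0.7,0.09,-0.19,0.14,0.2,0,0,-0.84,0.11,-0.23,0.14,0.2,0,0,-0.98,0.13,-0.27,0.14,0.2,0,0,-1.12,0.145,-0.31,0.14,0.2,0,0,-1.25,0.16,-0.35,0.14,0.2],
)

```text
time: 5.2
tool_pos: [0.5899, -0.2695, 0.161]
ee_rot: [-3.141, 0.001, 0.368]
wrist_force: [0.6, -0.5, 0.3]
width: 0.0506
finger_force: 30.0
```

Emit:
move_arm(
  steps=[0,0,-0.12,0.004,-0.012,-0.01,0.2,0,0,-0.24,0.007,-0.02,-0.03,0.2,0,0,-0.36,0.009,-0.026,-0.05,0.2,0,0,-0.45,0.009,-0.026,-0.07,0.2,0,0,-0.496,0.009,-0.026,-0.08,0.2,0,0,-0.496,0.009,-0.026,-0.09,0.2,0,0,-0.496,0.009,-0.026,-0.09,0.2],
)

```text
time: 5.9
tool_pos: [0.5975, -0.2932, 0.0694]
ee_rot: [-3.14, 0.004, -0.121]
wrist_force: [0.2, -0.5, -0.8]
width: 0.0506
finger_force: 30.0
```

Emit:
move_arm(
  steps=[0,0,0,0.0015,-0.001,-0.012,0.2,0,0,0,0.0015,-0.001,-0.022,0.2,0,0,0,0.0015,-0.001,-0.027,0.2,0,0,0,0.0015,-0.001,-0.029,0.2,0,0,0,0.0015,-0.001,-0.029,0.2],
)

```text
time: 6.4
tool_pos: [0.6, -0.2947, 0.0423]
ee_rot: [-3.141, 0.001, -0.122]
wrist_force: [-0.9, 0.5, -0.9]
width: 0.0505
finger_force: 30.0
```

Emit:
move_arm(
  steps=[0,0,0,-0.001,0.0005,-0.001,0.2,0,0,0,-0.001,0.0005,-0.002,0.2,0,0,0,-0.001,0.0005,-0.002,0.5,0,0,0,-0.001,0.0005,-0.002,0.7,0,0,0,-0.001,0.0005,-0.002,0.75,0,0,0,-0.001,0.0005,0.02,0.75,0,0,0,-0.001,0.0005,0.06,0.75,0,0,0,-0.001,0.0005,0.1,0.8,0,0,0.14,-0.04,-0.01,0.11,1,0,0,0.28,-0.08,-0.02,0.11,1,0,0,0.42,-0.12,-0.03,0.11,1,0,0,0.56,-0.15,-0.04,0.11,1],
)

```text
time: 7.6
tool_pos: [0.4483, -0.3351, 0.1534]
ee_rot: [3.141, 0.0, 0.443]
wrist_force: [0.1, -1.1, 0.4]
width: 0.0942
finger_force: 0.0
```

```bash
cat > look.py <<'E'
from h import *
from meas import rect
import sys
def comp(C,d,b,z0,z1):
    m=((d>0)&(C[...,0]>b[0])&(C[...,0]<b[1])&(C[...,1]>b[2])&(C[...,1]<b[3])&(C[...,2]>z0)&(C[...,2]<z1)).astype(np.uint8)
    nn,lab,st,ce=cv2.connectedComponentsWithStats(m,connectivity=4)
    return C[lab==1+st[1:,4].argmax()] if nn>1 else None
def brd(P): # world -> board, mm
    c,s=np.cos(-.122),np.sin(-.122); q=P[:,:2]-[.6005,-.2805]; return np.c_[q@[c,s],q@[-s,c]]*1000
def look(tag,zones):
    for n in("top","side"):
        p,d=snapshot(n); save(tag+n,p); C=cloud(n,d)
        for k,(b,z0,z1) in zones.items():
            P=comp(C,d,b,z0,z1)
            if P is None: print(n,k,"none");continue
            B=brd(P); w,v=np.linalg.eigh(np.cov(B.T)); print(n,k,len(P),"world",rect(P[:,:2]),"board lo",B.min(0).round(1),"hi",B.max(0).round(1),"mid",((B.min(0)+B.max(0))/2).round(1),"pca",np.degrees(np.arctan2(v[1,1],v[0,1])).round(1),"z",np.percentile(P[:,2],97).round(4))
E
python3 -c "
from look import *
look('c1',dict(crois=((.53,.67,-.34,-.25),.026,.08)))"
```

```text
top crois 559 world (array([ 599.7, -295.2]), 85.5, 49.4, -11.7) board lo [-42.8 -39.7] hi [43.5  9.8] mid [  0.3 -15. ] pca -178.7 z 0.0577
side crois 304 world (array([ 602.6, -294.7]), 87.0, 49.5, -3.8) board lo [-38.9 -39.3] hi [47.9 10.9] mid [  4.5 -14.2] pca 178.4 z 0.0598
```

Emit:
move_arm(
  steps=[0,0,0.14,0,0,0,1,0,0,0.28,-0.004,-0.002,0,1,0,0,0.42,-0.007,-0.003,-0.01,1,0,0,0.56,-0.007,-0.003,-0.02,1,0,0,0.7,-0.007,-0.003,-0.035,1,0,0,0.84,-0.007,-0.003,-0.05,1,0,0,0.96,-0.007,-0.003,-0.065,1,0,0,1.01,-0.007,-0.003,-0.08,1,0,0,1.01,-0.007,-0.003,-0.095,1,0,0,1.01,-0.007,-0.003,-0.1,1,0,0,1.01,-0.007,-0.003,-0.1,1,0,0,1.01,-0.007,-0.003,-0.1,1],
)

```text
time: 8.9
tool_pos: [0.4437, -0.338, 0.0533]
ee_rot: [3.141, 0.0, 1.447]
wrist_force: [-0.4, -0.4, 0.1]
width: 0.094
finger_force: 0.0
```

Emit:
move_arm(
  steps=[0,0,0,-0.003,-0.0005,-0.015,1,0,0,0,-0.003,-0.0005,-0.028,1,0,0,0,-0.003,-0.0005,-0.034,1,0,0,0,-0.003,-0.0005,-0.034,1,0,0,0,-0.003,-0.0005,-0.034,0.3,0,0,0,-0.003,-0.0005,-0.034,0.3,0,0,0,-0.003,-0.0005,-0.034,0.3,0,0,0,-0.003,-0.0005,-0.034,0.3,0,0,0,-0.003,-0.0005,-0.034,0.3,0,0,0,-0.003,-0.0005,-0.034,0.3],
)

```text
time: 9.9
tool_pos: [0.4402, -0.3384, 0.019]
ee_rot: [3.141, 0.0, 1.448]
wrist_force: [-0.5, -1.2, 0.6]
width: 0.0575
finger_force: 29.9
```

Emit:
move_arm(
  steps=[0,0,0,0,0,0.03,0.3,0,0,0,0,0,0.07,0.3,0,0,0,0.01,0.01,0.1,0.3,0,0,0,0.045,0.03,0.11,0.3,0,0,0,0.08,0.055,0.11,0.3,0,0,0,0.115,0.08,0.11,0.3,0,0,0,0.145,0.1,0.11,0.3,0,0,0,0.16,0.108,0.1,0.3,0,0,0,0.167,0.1115,0.08,0.3,0,0,0,0.167,0.1115,0.06,0.3,0,0,0,0.167,0.1115,0.045,0.3,0,0,0,0.167,0.1115,0.045,0.3],
)

```text
time: 11.1
tool_pos: [0.6045, -0.2264, 0.0596]
ee_rot: [-3.135, -0.002, 1.447]
wrist_force: [-0.4, -0.4, -0.3]
width: 0.0568
finger_force: 29.9
```

Emit:
move_arm(
  steps=[0,0,0,0,0,-0.01,0.3,0,0,0,0,0,-0.015,0.3,0,0,0,0,0,-0.015,0.3,0,0,0,0,0,-0.015,0.3],
)

```text
time: 11.5
tool_pos: [0.6074, -0.2271, 0.0493]
ee_rot: [3.141, 0.0, 1.448]
wrist_force: [-0.1, -0.3, -1.4]
width: 0.0575
finger_force: 29.9
```

Emit:
move_arm(
  steps=[0,0,0,0,0,-0.008,0.3,0,0,0,0,0,-0.012,0.3,0,0,0,0,0,-0.012,0.3,0,0,0,0,0,-0.012,0.6,0,0,0,0,0,-0.012,0.8,0,0,0,0,0,-0.012,0.8,0,0,0,0,0,0.01,0.8,0,0,0,0,0,0.05,0.9,0,0,0,0,0,0.09,1,0,0,0.12,0.003,0.02,0.13,1,0,0,0.26,0.01,0.06,0.135,1,0,0,0.4,0.015,0.105,0.135,1],
)

```text
time: 12.7
tool_pos: [0.6236, -0.1222, 0.187]
ee_rot: [3.136, 0.003, 1.851]
wrist_force: [0.2, -0.0, -0.5]
width: 0.0938
finger_force: 0.0
```

Emit:
move_arm(
  steps=[0,0,0.12,0.004,0.045,0,1,0,0,0.24,0.009,0.09,0,1,0,0,0.36,0.013,0.135,0,1,0,0,0.48,0.018,0.18,0,1,0,0,0.58,0.022,0.225,0,1,0,0,0.61,0.026,0.265,0,1,0,0,0.61,0.028,0.295,0,1,0,0,0.61,0.029,0.31,0,1,0,0,0.61,0.029,0.312,0,1,0,0,0.61,0.029,0.312,0,1],
)

```text
time: 13.7
tool_pos: [0.6512, 0.1894, 0.1836]
ee_rot: [-3.141, 0.0, 2.457]
wrist_force: [-0.6, -0.8, 0.1]
width: 0.0941
finger_force: 0.0
```

```bash
python3 -c "
from look import *
look('c2',dict(crois=((.53,.67,-.34,-.26),.026,.08),ring=((.55,.67,-.265,-.18),.026,.08)))
print(get_obs()['tool_pos'])"
```

```text
top crois 558 world (array([ 599.7, -295.2]), 86.4, 49.3, -11.0) board lo [-43.1 -39.6] hi [43.5  9.7] mid [  0.2 -15. ] pca -178.8 z 0.0576
top ring 432 world (array([ 605.7, -228. ]), 59.7, 55.5, -44.5) board lo [-32.   24.7] hi [28.4 81.3] mid [-1.8 53. ] pca 162.9 z 0.0432
side crois 304 world (array([ 600.6, -294.4]), 92.8, 49.7, -4.0) board lo [-45.1 -39.2] hi [48.7 10.7] mid [  1.8 -14.3] pca 177.7 z 0.0592
side ring 232 world (array([ 609.7, -226.9]), 56.8, 55.0, -85.3) board lo [-26.4  22.6] hi [30.8 80.7] mid [ 2.2 51.7] pca 170.1 z 0.0447
[0.65138059 0.18842713 0.18377526]
```

Emit:
move_arm(
  steps=[0,0,0,0,0.001,-0.03,1,0,0,0,0,0.001,-0.06,1,0,0,0,0,0.001,-0.09,1,0,0,0,0,0.001,-0.12,1,0,0,0,0,0.001,-0.145,1,0,0,0,0,0.001,-0.158,1,0,0,0,0,0.001,-0.165,1,0,0,0,0,0.001,-0.165,1,0,0,0,0,0.001,-0.165,0.3,0,0,0,0,0.001,-0.165,0.3,0,0,0,0,0.001,-0.165,0.3,0,0,0,0,0.001,-0.165,0.3],
)

```text
time: 15.0
tool_pos: [0.6517, 0.1914, 0.0197]
ee_rot: [3.14, 0.001, 2.458]
wrist_force: [0.3, 0.0, -0.3]
width: 0.0656
finger_force: 0.0
```

Emit:
move_arm(
  steps=[0,0,0,0,0,0,0.3,0,0,0,0,0,0,0.3,0,0,0,0,0,0,0.3],
)

```text
time: 15.3
tool_pos: [0.6514, 0.1914, 0.0192]
ee_rot: [3.141, 0.0, 2.458]
wrist_force: [-0.5, 0.4, 2.2]
width: 0.0554
finger_force: 30.0
```

Emit:
move_arm(
  steps=[0,0,0,0,0,0.03,0.3,0,0,0,0,0,0.07,0.3,0,0,0,0,0,0.11,0.3,0,0,0,0,0,0.15,0.3,0,0,0,0,-0.01,0.165,0.3,0,0,-0.1,-0.004,-0.04,0.165,0.3,0,0,-0.22,-0.009,-0.085,0.165,0.3,0,0,-0.34,-0.014,-0.13,0.165,0.3,0,0,-0.46,-0.018,-0.175,0.165,0.3,0,0,-0.58,-0.023,-0.22,0.165,0.3,0,0,-0.7,-0.028,-0.265,0.165,0.3,0,0,-0.82,-0.033,-0.31,0.165,0.3],
)

```text
time: 16.5
tool_pos: [0.6167, -0.1211, 0.1817]
ee_rot: [-3.139, -0.001, 1.632]
wrist_force: [0.1, 0.0, 0.9]
width: 0.0552
finger_force: 30.0
```

Emit:
move_arm(
  steps=[0,0,-0.1,-0.005,-0.045,-0.01,0.3,0,0,-0.19,-0.009,-0.08,-0.03,0.3,0,0,-0.19,-0.0115,-0.1,-0.06,0.3,0,0,-0.19,-0.0115,-0.108,-0.085,0.3,0,0,-0.19,-0.0115,-0.108,-0.1,0.3,0,0,-0.19,-0.0115,-0.108,-0.105,0.3,0,0,-0.19,-0.0115,-0.108,-0.105,0.3,0,0,-0.19,-0.0115,-0.108,-0.105,0.3],
)

```text
time: 17.3
tool_pos: [0.6076, -0.2263, 0.0801]
ee_rot: [3.139, 0.001, 1.449]
wrist_force: [0.1, 0.1, 0.3]
width: 0.0549
finger_force: 30.0
```

Emit:
move_arm(
  steps=[0,0,0,-0.0004,-0.0007,-0.01,0.3,0,0,0,-0.0004,-0.0007,-0.016,0.3,0,0,0,-0.0004,-0.0007,-0.018,0.3,0,0,0,-0.0004,-0.0007,-0.018,0.3,0,0,0,-0.0004,-0.0007,-0.018,0.3],
)

```text
time: 17.8
tool_pos: [0.6063, -0.2275, 0.0607]
ee_rot: [3.141, 0.0, 1.448]
wrist_force: [-0.9, -0.6, -0.2]
width: 0.0557
finger_force: 30.0
```

Emit:
move_arm(
  steps=[0,0,0,0.0008,0.0004,-0.0005,0.3,0,0,0,0.0008,0.0004,-0.001,0.3,0,0,0,0.0008,0.0004,-0.001,0.3],
)

```text
time: 18.1
tool_pos: [0.6071, -0.2274, 0.0605]
ee_rot: [3.141, 0.001, 1.448]
wrist_force: [-2.9, -0.8, 3.5]
width: 0.0554
finger_force: 30.0
```

Emit:
move_arm(
  steps=[0,0,0,0,0,0,0.6,0,0,0,0,0,0,0.78,0,0,0,0,0,0,0.78,0,0,0,0,0,0.015,0.78,0,0,0,0,0,0.05,0.78,0,0,0,0,0,0.09,1,0,0,-0.1,-0.02,0.02,0.11,1,0,0,-0.2,-0.05,0.05,0.11,1,0,0,-0.3,-0.085,0.08,0.11,1,0,0,-0.42,-0.12,0.11,0.11,1,0,0,-0.54,-0.15,0.135,0.11,1,0,0,-0.66,-0.165,0.145,0.11,1],
)

```text
time: 19.3
tool_pos: [0.4403, -0.0801, 0.1709]
ee_rot: [3.141, -0.001, 0.785]
wrist_force: [0.8, -0.2, -0.2]
width: 0.094
finger_force: 0.0
```

```bash
python3 -c "
from look import *
look('c3',dict(crois=((.53,.67,-.34,-.263),.026,.08),ring1=((.55,.67,-.265,-.18),.026,.08),ring2=((.55,.67,-.265,-.18),.048,.08)))
p=cv2.imread('pics/c3top.png')[150:310,225:425]; cv2.imwrite('pics/c3c.png',cv2.resize(p,None,fx=3.5,fy=3.5,interpolation=cv2.INTER_CUBIC))
print(get_obs()['tool_pos'])"
```

```text
top crois 560 world (array([ 600.4, -295.6]), 85.8, 49.5, -14.7) board lo [-43.  -40.5] hi [43.6  9.5] mid [  0.3 -15.5] pca -178.5 z 0.0578
top ring1 517 world (array([ 604.3, -228.1]), 58.7, 57.6, -1.4) board lo [-31.9  22.9] hi [27.3 81. ] mid [-2.3 52. ] pca 129.7 z 0.0645
top ring2 442 world (array([ 605.7, -229.1]), 55.9, 55.8, -1.4) board lo [-29.4  22.9] hi [27.3 79.4] mid [-1.1 51.2] pca 49.7 z 0.0648
side crois 303 world (array([ 603.1, -294.3]), 88.1, 50.5, -1.6) board lo [-38.6 -40.3] hi [48.9 11. ] mid [  5.2 -14.7] pca 178.9 z 0.0592
side ring1 321 world (array([ 609.3, -228.5]), 58.0, 55.8, -5.7) board lo [-26.6  24.4] hi [31.4 80.7] mid [ 2.4 52.5] pca -161.1 z 0.0669
side ring2 229 world (array([ 608.1, -229.1]), 56.7, 53.4, -3.9) board lo [-26.6  24.4] hi [29.9 79. ] mid [ 1.7 51.7] pca -159.1 z 0.0671
[ 0.44107621 -0.08083443  0.17116387]
```

View pics/c3c.png

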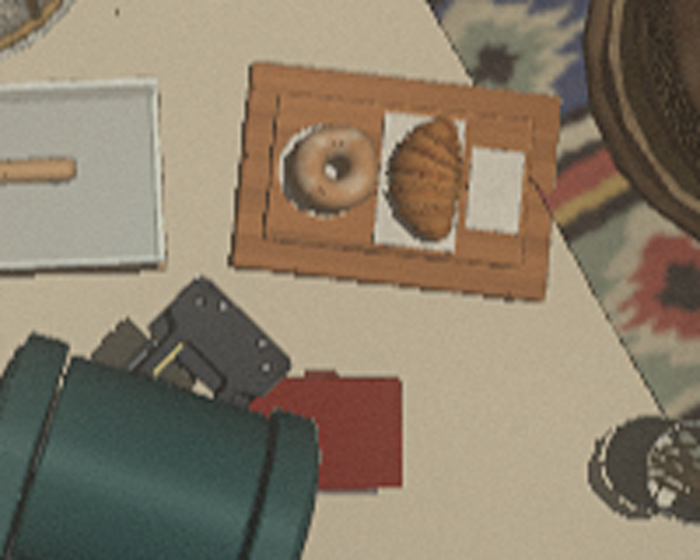

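The picture shows the ring stack neat on the round paper at crop (333,168) and the croissant along the oblong paper at (425,180). The small paper at (496,190) is free. Next I pick up the cream biscuit.

Emit:
move_arm(
  steps=[0,0,-0.12,-0.004,0.002,-0.02,1,0,0,-0.22,-0.0065,0.003,-0.05,1,0,0,-0.22,-0.0065,0.003,-0.08,1,0,0,-0.22,-0.0065,0.003,-0.1,1,0,0,-0.22,-0.0065,0.003,-0.11,1,0,0,-0.22,-0.0065,0.003,-0.11,0.9,0,0,-0.22,-0.0065,0.003,-0.11,0.8],
)

```text
time: 20.1
tool_pos: [0.4368, -0.0796, 0.0608]
ee_rot: [3.14, -0.001, 0.568]
wrist_force: [0.1, 0.5, 0.8]
width: 0.0813
finger_force: 0.0
```

Emit:
move_arm(
  steps=[0,0,0,-0.0025,0.002,-0.02,0.78,0,0,0,-0.0025,0.002,-0.037,0.78,0,0,0,-0.0025,0.002,-0.044,0.78,0,0,0,-0.0025,0.002,-0.044,0.78,0,0,0,-0.0025,0.002,-0.044,0.3,0,0,0,-0.0025,0.002,-0.044,0.3,0,0,0,-0.0025,0.002,-0.044,0.3,0,0,0,-0.0025,0.002,-0.044,0.3,0,0,0,-0.0025,0.002,-0.044,0.3,0,0,0,-0.0025,0.002,-0.044,0.3],
)

```text
time: 21.1
tool_pos: [0.4337, -0.0774, 0.0164]
ee_rot: [3.14, -0.001, 0.568]
wrist_force: [-0.1, -0.5, 2.2]
width: 0.0441
finger_force: 30.0
```

Emit:
move_arm(
  steps=[0,0,0,0,0,0.02,0.3,0,0,0,0,0,0.06,0.3,0,0,0,0,0,0.1,0.3,0,0,0.1,0.015,-0.03,0.12,0.3,0,0,0.22,0.04,-0.07,0.12,0.3,0,0,0.34,0.065,-0.11,0.12,0.3,0,0,0.46,0.09,-0.15,0.12,0.3,0,0,0.58,0.115,-0.19,0.12,0.3,0,0,0.7,0.135,-0.23,0.12,0.3,0,0,0.8,0.15,-0.255,0.12,0.3,0,0,0.881,0.1585,-0.27,0.1,0.3,0,0,0.881,0.1585,-0.2706,0.08,0.3],
)

```text
time: 22.3
tool_pos: [0.5924, -0.3503, 0.0946]
ee_rot: [3.141, 0.001, 1.448]
wrist_force: [-0.1, -0.3, -0.8]
width: 0.0437
finger_force: 30.0
```

Emit:
move_arm(
  steps=[0,0,0,0,0,-0.02,0.3,0,0,0,0,0,-0.035,0.3,0,0,0,0,0,-0.045,0.3,0,0,0,0,0,-0.045,0.3,0,0,0,0,0,-0.045,0.3],
)

```text
time: 22.8
tool_pos: [0.5919, -0.3477, 0.0513]
ee_rot: [3.141, 0.0, 1.449]
wrist_force: [0.5, 0.1, -1.1]
width: 0.0438
finger_force: 30.0
```

Emit:
move_arm(
  steps=[0,0,0,0,0,-0.009,0.3,0,0,0,0,0,-0.015,0.3,0,0,0,0,0,-0.017,0.3,0,0,0,0,0,-0.017,0.3,0,0,0,0,0,-0.017,0.5,0,0,0,0,0,-0.017,0.7,0,0,0,0,0,-0.017,0.75,0,0,0,0,0,0,0.75,0,0,0,0,0,0.04,0.75,0,0,0,0,0,0.08,0.8,0,0,0,-0.03,0.03,0.115,0.8,0,0,0,-0.06,0.07,0.13,0.8],
)

```text
time: 24.0
tool_pos: [0.5367, -0.2844, 0.1835]
ee_rot: [3.135, 0.004, 1.447]
wrist_force: [0.6, 1.0, 0.3]
width: 0.0754
finger_force: 0.0
```

Emit:
move_arm(
  steps=[0,0,0.04,-0.03,0.04,0,0.8,0,0,0.08,-0.06,0.08,0,0.8,0,0,0.12,-0.07,0.12,0,0.8,0,0,0.16,-0.07,0.16,0,0.8,0,0,0.16,-0.07,0.2,0,0.8,0,0,0.16,-0.07,0.2,0,0.8],
)

```text
time: 24.6
tool_pos: [0.4655, -0.079, 0.1805]
ee_rot: [3.138, -0.001, 1.614]
wrist_force: [-0.7, -0.6, -0.4]
width: 0.0752
finger_force: 0.0
```

```bash
cat > l4.py <<'E'
from look import *
look('c4',dict(crois=((.53,.67,-.327,-.263),.03,.08),ring1=((.55,.67,-.265,-.18),.026,.08),ring2=((.55,.67,-.265,-.18),.048,.08),bisc=((.55,.64,-.385,-.33),.023,.05),handle=((.57,.64,-.08,.08),.084,.11),board=((.5,.7,-.41,-.15),.006,.1)))
p=cv2.imread('pics/c4top.png')[150:250,260:400]; cv2.imwrite('pics/c4c.png',cv2.resize(p,None,fx=5,fy=5,interpolation=cv2.INTER_CUBIC))
print(get_obs()['tool_pos'],get_obs()['ee_rot'])
E
python3 l4.py
```

```text
top crois 556 world (array([ 600.9, -295.5]), 86.5, 50.2, -14.8) board lo [-43.  -40.6] hi [44.1 10.1] mid [  0.5 -15.2] pca -178.8 z 0.0578
top ring1 515 world (array([ 604.4, -228.4]), 58.9, 57.5, -2.8) board lo [-31.8  23.1] hi [27.5 80.9] mid [-2.2 52. ] pca 129.4 z 0.0647
top ring2 440 world (array([ 605.9, -229.4]), 55.8, 55.7, -2.6) board lo [-29.2  23.1] hi [27.5 79.5] mid [-0.8 51.3] pca 46.6 z 0.0648
top bisc 192 world (array([ 589.5, -346. ]), 44.9, 29.8, -2.3) board lo [-25.4 -81.4] hi [ 19.9 -51.7] mid [ -2.8 -66.5] pca -177.6 z 0.0339
top handle 264 world (array([600.1,  -6.8]), 88.5, 16.1, -88.1) board lo [-47.2 227.5] hi [-20.1 314.9] mid [-33.7 271.2] pca 99.0 z 0.0965
top board 5891 world (array([ 606. , -285.8]), 248.6, 184.9, 89.8) board lo [ -75.8 -134.9] hi [112. 113.] mid [ 18.1 -11. ] pca 99.7 z 0.0607
side crois 301 world (array([ 604.5, -296.2]), 82.2, 49.2, -12.8) board lo [-36.3 -38.9] hi [46.4 10.9] mid [  5.1 -14. ] pca 178.6 z 0.0591
side ring1 319 world (array([ 609.6, -229.5]), 57.2, 55.4, 62.0) board lo [-28.   25.3] hi [30.3 82.8] mid [ 1.2 54.1] pca -159.0 z 0.066
side ring2 233 world (array([ 606.5, -228.8]), 55.9, 53.3, -6.2) board lo [-28.   25.3] hi [27.8 78.8] mid [-0.1 52. ] pca -151.1 z 0.0667
side bisc 97 world (array([ 593.3, -346.5]), 46.9, 29.0, -0.7) board lo [-23.6 -82.3] hi [ 23.5 -52.3] mid [ -0.1 -67.3] pca -176.8 z 0.0349
side handle 146 world (array([602.4,  -6.7]), 88.2, 21.1, -89.4) board lo [-45.9 227.9] hi [-18.1 315.4] mid [-32.  271.7] pca 98.7 z 0.0997
side board 3083 world (array([ 605.5, -285. ]), 250.2, 189.4, 89.8) board lo [ -81.2 -136.4] hi [113.4 115.4] mid [ 16.1 -10.5] pca 96.4 z 0.0615
[ 0.46583966 -0.08240511  0.17997086] [3.13930244e+00 1.35167407e-03 1.61082618e+00]
```

View pics/c4c.png

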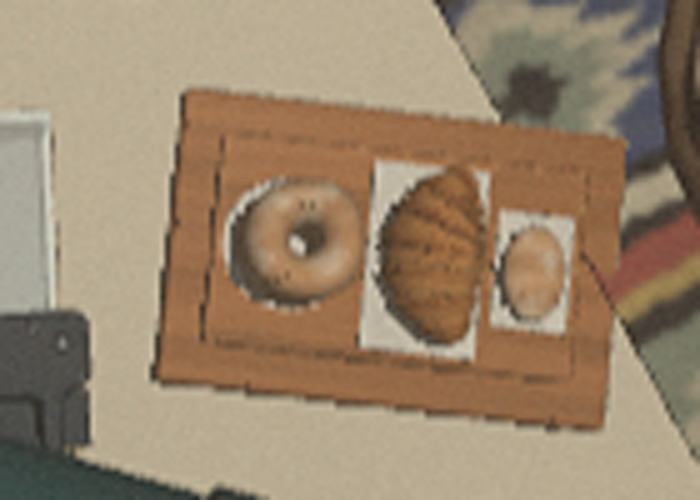

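Everything sits well: the stack is at crop (303,240), the croissant at (435,258) and the biscuit at (533,272), each on its own paper. Now the cover.

Emit:
move_arm(
  steps=[0,0,0,0.035,0.02,0,0.8,0,0,0,0.07,0.04,0,0.8,0,0,0,0.105,0.06,0,0.8,0,0,0,0.13,0.073,-0.01,0.8,0,0,-0.003,0.135,0.0755,-0.03,0.8,0,0,-0.003,0.135,0.0755,-0.05,0.8,0,0,-0.003,0.135,0.0755,-0.06,0.7,0,0,-0.003,0.135,0.0755,-0.06,0.6,0,0,-0.003,0.135,0.0755,-0.06,0.6],
)

```text
time: 25.6
tool_pos: [0.6009, -0.0083, 0.1193]
ee_rot: [3.141, 0.0, 1.605]
wrist_force: [-0.1, -0.5, 0.4]
width: 0.0576
finger_force: 0.0
```

Emit:
move_arm(
  steps=[0,0,0,0,0.0015,-0.015,0.6,0,0,0,0,0.0015,-0.027,0.6,0,0,0,0,0.0015,-0.032,0.6,0,0,0,0,0.0015,-0.032,0.6,0,0,0,0,0.0015,-0.032,0.1,0,0,0,0,0.0015,-0.032,0.1,0,0,0,0,0.0015,-0.032,0.1,0,0,0,0,0.0015,-0.032,0.1,0,0,0,0,0.0015,-0.032,0.1,0,0,0,0,0.0015,-0.032,0.1],
)

```text
time: 26.6
tool_pos: [0.6008, -0.0058, 0.0867]
ee_rot: [3.141, 0.0, 1.606]
wrist_force: [1.1, -0.3, 0.4]
width: 0.0159
finger_force: 30.0
```

Emit:
move_arm(
  steps=[0,0,0,0,0,0.01,0.1,0,0,0,0,0,0.025,0.1,0,0,0,0,0,0.045,0.1,0,0,0,0,0,0.065,0.1,0,0,0,0,0,0.085,0.1,0,0,0,0,0,0.1,0.1,0,0,0,0,0,0.11,0.1,0,0,0,0,0,0.11,0.1,0,0,0,0,0,0.11,0.1],
)

```text
time: 27.5
tool_pos: [0.6002, -0.0058, 0.1959]
ee_rot: [-3.141, -0.0, 1.606]
wrist_force: [0.6, 0.6, -3.2]
width: 0.0157
finger_force: 30.0
```

Emit:
move_arm(
  steps=[0,0,-0.01,0,-0.015,0,0.1,0,0,-0.03,0,-0.04,0,0.1,0,0,-0.05,0,-0.07,0,0.1,0,0,-0.07,0,-0.1,0,0.1,0,0,-0.09,0,-0.13,0,0.1,0,0,-0.11,0,-0.16,0,0.1,0,0,-0.13,0,-0.19,0,0.1,0,0,-0.145,0,-0.22,0,0.1,0,0,-0.159,0,-0.245,0,0.1,0,0,-0.159,0,-0.263,0,0.1,0,0,-0.159,0,-0.273,0,0.1,0,0,-0.159,0,-0.273,0,0.1],
)

```text
time: 28.7
tool_pos: [0.6, -0.2801, 0.1956]
ee_rot: [-3.14, -0.0, 1.445]
wrist_force: [-0.0, 0.9, -3.3]
width: 0.016
finger_force: 30.0
```

Emit:
move_arm(
  steps=[0,0,0,0,0,0,0.1,0,0,0,0,0,0,0.1,0,0,0,0,0,0,0.1],
)

```text
time: 29.0
tool_pos: [0.6008, -0.2776, 0.1968]
ee_rot: [3.141, -0.0, 1.448]
wrist_force: [-0.3, -0.3, -3.2]
width: 0.0155
finger_force: 30.0
```

```bash
cat > l5.py <<'E'
from h import *
o=get_obs();print(o["tool_pos"],o["ee_rot"],o["wrist_force"],o["wrist_torque"],o["width"])
for n in("top","side"):
    p,d=snapshot(n); save("c5"+n,p); C=cloud(n,d)
    for k,(z0,z1) in dict(rim=(.10,.135),top=(.165,.185)).items():
        P=C[(d>0)&(abs(C[...,0]-.6)<.09)&(abs(C[...,1]+.28)<.14)&(C[...,2]>z0)&(C[...,2]<z1)]
        if len(P)<10: print(n,k,len(P));continue
        # plane fit for tilt + board-frame extents
        A=np.c_[P[:,:2]-[.6,-.28],np.ones(len(P))]; cf=np.linalg.lstsq(A,P[:,2],rcond=None)[0]
        c,s=np.cos(-.122),np.sin(-.122); q=P[:,:2]-[.6005,-.2805]; B=np.c_[q@[c,s],q@[-s,c]]*1000
        print(n,k,len(P),"plane",cf.round(4),"lo",np.percentile(B,1,0).round(1),"hi",np.percentile(B,99,0).round(1),"mid",((np.percentile(B,1,0)+np.percentile(B,99,0))/2).round(1))
a=cv2.imread("pics/c5top.png")[140:260,250:410]; b=cv2.imread("pics/c5side.png")[130:260,120:280]
cv2.imwrite("pics/c5c.png",np.vstack([cv2.resize(a,(400,300)),cv2.resize(b,(369,300))[:, :369] if 0 else cv2.resize(b,(400,300))]))
E
python3 l5.py
```

```text
[ 0.60078678 -0.27764021  0.19682416] [ 3.14121802e+00 -1.45798719e-04  1.44843859e+00] [-0.32016467 -0.25906775 -3.16447726] [-0.04132057 -0.06546582  0.0181416 ] 0.01546205155534476
top rim 192 plane [0.0071 0.0071 0.1199] lo [ -66.8 -100.2] hi [ 61.2 106.8] mid [-2.8  3.3]
top top 2539 plane [ 0.0014 -0.0034  0.1762] lo [-63.1 -98.2] hi [ 61.  103.6] mid [-1.1  2.7]
side rim 434 plane [-0.0094 -0.0131  0.1233] lo [-54.9 -99.2] hi [ 68.3 107.3] mid [6.7 4. ]
side top 2037 plane [-0.0157  0.0015  0.1769] lo [-63.  -98.3] hi [ 65.2 103.1] mid [1.1 2.4]
```

View pics/c5c.png

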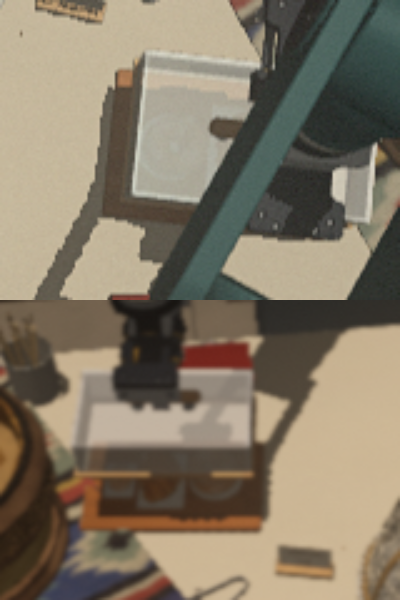

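Emit:
move_arm(
  steps=[0,0,0,-0.0003,-0.0023,-0.01,0.1,0,0,0,-0.0003,-0.0023,-0.025,0.1,0,0,0,-0.0003,-0.0023,-0.04,0.1,0,0,0,-0.0003,-0.0023,-0.055,0.1,0,0,0,-0.0003,-0.0023,-0.068,0.1,0,0,0,-0.0003,-0.0023,-0.077,0.1,0,0,0,-0.0003,-0.0023,-0.083,0.1,0,0,0,-0.0003,-0.0023,-0.085,0.1,0,0,0,-0.0003,-0.0023,-0.085,0.1,0,0,0,-0.0003,-0.0023,-0.085,0.1],
)

```text
time: 30.1
tool_pos: [0.6007, -0.2814, 0.1125]
ee_rot: [3.14, 0.001, 1.447]
wrist_force: [0.3, 0.1, -3.9]
width: 0.016
finger_force: 30.0
```

Emit:
move_arm(
  steps=[0,0,0,0,0.001,-0.004,0.1,0,0,0,0,0.001,-0.007,0.1,0,0,0,0,0.001,-0.01,0.1,0,0,0,0,0.001,-0.012,0.1,0,0,0,0,0.001,-0.0135,0.1,0,0,0,0,0.001,-0.0135,0.1,0,0,0,0,0.001,-0.0135,0.1],
)

```text
time: 30.8
tool_pos: [0.6004, -0.2798, 0.0995]
ee_rot: [3.141, -0.0, 1.447]
wrist_force: [-2.5, 3.3, 4.8]
width: 0.0159
finger_force: 30.0
```

Emit:
move_arm(
  steps=[0,0,0,0,0,-0.0005,0.1,0,0,0,0,0,-0.0005,0.3,0,0,0,0,0,-0.0005,0.5,0,0,0,0,0,-0.0005,0.6,0,0,0,0,0,-0.0005,0.6,0,0,0,0,0,0.01,0.6,0,0,0,0,0,0.03,0.6,0,0,0,0,0,0.06,0.6,0,0,0,0,0,0.1,0.6,0,0,0,-0.03,0.02,0.12,0.6,0,0,0,-0.06,0.05,0.12,0.6,0,0,0,-0.1,0.08,0.12,0.6],
)

```text
time: 32.0
tool_pos: [0.5004, -0.1999, 0.2199]
ee_rot: [3.138, 0.001, 1.447]
wrist_force: [0.6, 0.5, -0.3]
width: 0.0562
finger_force: 0.0
```

Emit:
move_arm(
  steps=[0,0,0,-0.03,0.04,0,0.6,0,0,0,-0.06,0.08,0,0.6,0,0,0,-0.08,0.12,0,0.6,0,0,0,-0.08,0.15,0,0.6,0,0,0,-0.08,0.15,0,0.6],
)

```text
time: 32.5
tool_pos: [0.4198, -0.0475, 0.2196]
ee_rot: [3.138, -0.001, 1.451]
wrist_force: [0.1, -0.6, 0.2]
width: 0.0564
finger_force: 0.0
```

```bash
sed -e 's/c5/c6/g' -e 's/rim=(.10,.135),top=(.165,.185)/rim=(.004,.03),top=(.07,.085)/' l5.py > l6.py; sed -i 's/^a=.*/a=cv2.imread("pics\/c6top.png")[150:250,260:400]; b=cv2.imread("pics\/c6side.png")[165:255,130:256]/; s/^cv2.imwrite.*/cv2.imwrite("pics\/c6c.png",np.vstack([cv2.resize(a,(420,300)),cv2.resize(b,(420,300))]))/' l6.py; python3 l6.py
```

```text
[ 0.41981061 -0.04748299  0.2195894 ] [ 3.13829608e+00 -7.28847026e-04  1.45137906e+00] [ 0.06302313 -0.5550579   0.20406175] [-0.08442394 -0.09333576 -0.06315778] 0.05639158988867838
top rim 1447 plane [-0.0281  0.0132  0.0119] lo [ -79.5 -143.8] hi [100.9 124.7] mid [10.7 -9.6]
top top 4352 plane [-0.0001 -0.0093  0.079 ] lo [ -63.3 -100.3] hi [ 60.4 100. ] mid [-1.5 -0.2]
side rim 1125 plane [0.011  0.0123 0.0133] lo [ -71.3 -143.1] hi [ 99.5 131.2] mid [14.1 -6. ]
side top 2028 plane [-0.0093 -0.0044  0.0795] lo [-62.8 -99.8] hi [ 63.7 100.8] mid [0.4 0.5]
```

View pics/c6c.png

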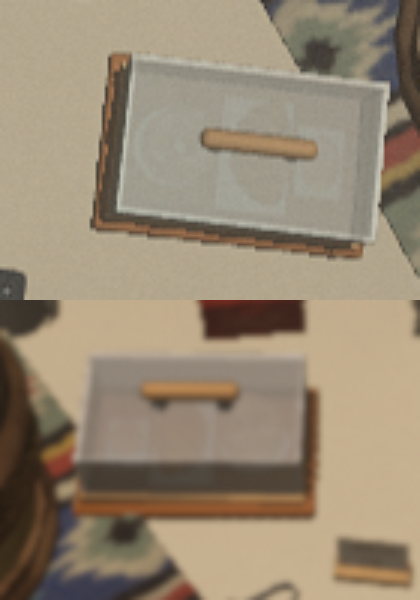

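```bash
python3 - <<'E'
from h import *
for n in("top","side"):
    Z=[]
    for _ in range(3):
        p,d=snapshot(n);C=cloud(n,d);c,s=np.cos(-.122),np.sin(-.122);q=C[...,:2]-[.6005,-.2805];bx=q@[c,s];by=q@[-s,c]
        Z.append([np.median(C[(d>0)&(abs(bx-x)<.02)&(abs(by-y)<.015)&(C[...,2]>.05)][:,2]) for x in(-.035,.035) for y in(-.075,.075)])
    print(n,np.mean(Z,0).round(4))
E
```

```text
top [0.0799 0.0784 0.08   0.0784]
side [0.0805 0.0791 0.0807 0.0794]
```

```bash
python3 - <<'E'
from h import *
def f(C,d,o,yaw,pts,h,zlo):
    c,s=np.cos(yaw),np.sin(yaw);q=C[...,:2]-o;bx=q@[c,s];by=q@[-s,c]
    return [round(float(np.median(C[(d>0)&(abs(bx-x)<h[0])&(abs(by-y)<h[1])&(C[...,2]>zlo)][:,2])),4) for x,y in pts]
P4=[(x,y) for x in(-.035,.035) for y in(-.075,.075)]
for n in("top","side"):
    d=np.load(n+"_d.npy");C=cloud(n,d)
    print(n,"cover at start",f(C,d,[.601,-.0066],.037,P4,(.02,.015),.05))
    E=[(-.064,-.07),(-.064,.07),(.064,-.07),(.064,.07),(0,-.1025),(0,.1025)]
    print("  board base at start x-/x+ sides",f(C,d,[.6005,-.2805],-.122,E[:4],(.006,.03),-1),"ends",f(C,d,[.6005,-.2805],-.122,E[4:],(.03,.006),-1), "plinth",f(C,d,[.6005,-.2805],-.122,[(0,-.068),(0,.054)],(.02,.012),-1))
E
```

```text
top cover at start [0.0659, 0.0658, 0.0661, 0.0657]
  board base at start x-/x+ sides [0.0124, 0.0121, 0.0127, 0.0119] ends [0.0126, 0.0118] plinth [0.0187, 0.0189]
side cover at start [0.0674, 0.0677, 0.0667, 0.0673]
  board base at start x-/x+ sides [0.0129, 0.0141, 0.0136, 0.0125] ends [0.0142, 0.0132] plinth [0.02, 0.0203]
```

```bash
python3 - <<'E'
from h import *
p,d=snapshot("top");C=cloud("top",d);c,s=np.cos(-.122),np.sin(-.122);q=C[...,:2]-[.6005,-.2805];bx=q@[c,s]*1000;by=q@[-s,c]*1000
# cover top outline: pixels z>.06
M=(d>0)&(abs(bx)<90)&(abs(by)<130)&(C[...,2]>.06)&(C[...,2]<.084)
(ce,(w,h),a)=cv2.minAreaRect(np.c_[bx[M],by[M]].astype(np.float32)); print("top outline",np.round(ce,1),w,h,a)
for y0 in range(-120,121,12):
    m=(d>0)&(abs(bx)<40)&(by>=y0)&(by<y0+6)&(C[...,2]<.085); print(y0,np.percentile(C[m][:,2]*1000,[10,50,90]).round(1) if m.sum() else "",end="; ")
ims=[cv2.resize(cv2.imread("pics/c6side.png")[205:240,140:240],(800,280),interpolation=cv2.INTER_CUBIC),cv2.resize(cv2.imread("pics/side0.png")[185:235,145:240],(600,316),interpolation=cv2.INTER_CUBIC)]
o=np.zeros((600,800,3),np.uint8);o[:280]=ims[0];o[284:600,:600]=ims[1];cv2.imwrite("pics/c7.png",o)
E
```

```text
top outline [ 12.6 -14.1] 231.23355102539062 153.66314697265625 89.81571960449219
-120 ; -108 [77.5 78.9 80.1]; -96 [77.7 79.8 81.7]; -84 [77.7 80.  81.8]; -72 [76.7 79.2 82.3]; -60 [77.  79.2 81.9]; -48 [76.9 79.6 81.5]; -36 [77.3 79.5 81.8]; -24 [77.3 79.5 82.3]; -12 [76.2 78.5 80.6]; 0 [76.9 79.1 81.4]; 12 [76.5 79.  81.3]; 24 [76.4 78.8 80.6]; 36 [77.  78.8 81.2]; 48 [76.6 78.4 80.4]; 60 [77.  79.1 80.6]; 72 [75.9 78.5 80.5]; 84 [75.7 77.9 80.7]; 96 [22.6 73.2 79.8]; 108 [-0.6  9.9 13.2]; 120 [-1.6  0.3  2.7];
```

View pics/c7.png

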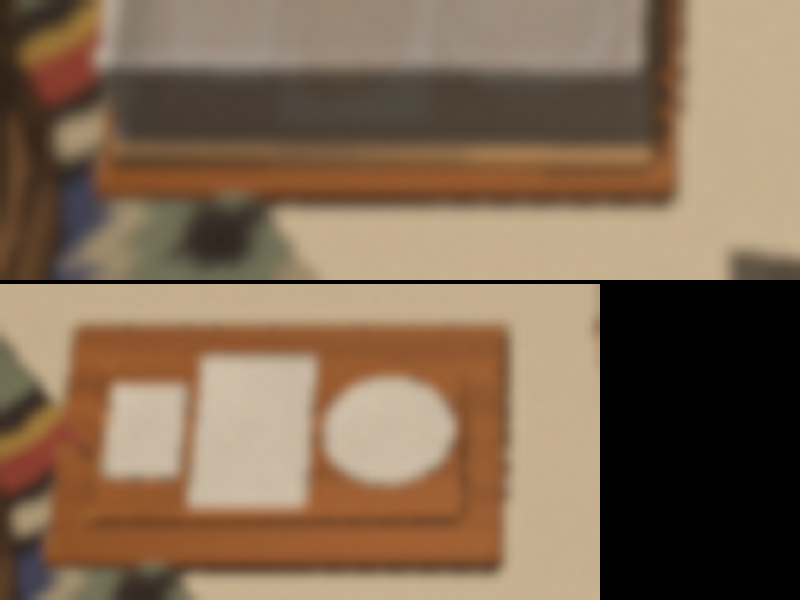

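```bash
python3 - <<'E'
from h import *
for n in("top","side"):
    d=np.load(n+"_d.npy");C=cloud(n,d);c,s=np.cos(-.122),np.sin(-.122);q=C[...,:2]-[.6005,-.2805];bx=q@[c,s]*1000;by=q@[-s,c]*1000
    for y0 in(-118,-113,-108,-103,-98,96,102,107):
        print(n,y0,[ (round(float(np.median(C[m][:,2])*1000),1),int(m.sum())) for x0 in range(-75,75,15) for m in [(d>0)&(bx>=x0)&(bx<x0+15)&(by>=y0)&(by<y0+5)] if m.sum()])
p=np.load("top_p.npy"); a=cv2.resize(p[170:240,355:400],(450,700)[:2])[:, :, ::-1]
cv2.imwrite("pics/c8.png",cv2.resize(a,(385,599)))
E
```

```text
top -118 [(0.9, 7), (2.0, 6), (1.8, 6), (6.0, 10), (12.1, 11), (9.7, 9), (8.8, 13), (8.8, 9), (7.9, 10), (7.6, 10)]
top -113 [(11.8, 9), (12.0, 9), (13.3, 10), (12.2, 9), (13.4, 11), (11.2, 11), (11.7, 8), (11.1, 11), (10.7, 9), (11.1, 8)]
top -108 [(11.9, 14), (12.4, 13), (12.4, 12), (13.3, 11), (12.4, 14), (11.9, 12), (12.9, 14), (13.2, 12), (12.5, 14), (13.2, 10)]
top -103 [(12.7, 11), (13.1, 11), (12.8, 12), (12.8, 12), (12.5, 11), (13.7, 13), (10.9, 9), (12.5, 10), (12.6, 11), (12.7, 12)]
top -98 [(11.5, 13), (13.0, 12), (11.8, 10), (12.2, 12), (13.4, 8), (12.8, 11), (12.1, 10), (13.4, 12), (12.2, 8), (11.6, 12)]
top 96 [(11.3, 12), (11.7, 12), (12.2, 12), (12.2, 13), (12.1, 12), (11.0, 12), (11.2, 12), (11.9, 11), (11.9, 11), (11.3, 11)]
top 102 [(11.9, 12), (12.7, 12), (12.0, 11), (11.7, 13), (12.1, 12), (11.7, 11), (11.9, 11), (12.1, 12), (13.3, 12), (11.8, 10)]
top 107 [(10.3, 14), (11.6, 12), (11.0, 13), (11.8, 12), (11.2, 13), (12.0, 14), (12.1, 13), (12.5, 13), (12.4, 13), (11.0, 10)]
side -118 [(1.6, 5), (1.3, 4), (-0.5, 5), (13.4, 3), (16.1, 5), (10.8, 8), (10.2, 9), (9
[... 172 characters left out ...]
14.5, 7), (12.4, 4), (12.5, 9), (11.2, 4), (12.9, 7), (14.5, 5), (13.6, 7), (15.1, 3), (12.5, 12)]
side -103 [(13.4, 4), (14.1, 5), (15.0, 5), (11.7, 5), (13.5, 5), (16.5, 5), (15.3, 7), (11.8, 5), (13.3, 9), (14.6, 5)]
side -98 [(11.0, 3), (13.3, 9), (14.8, 4), (14.9, 7), (11.6, 6), (14.5, 7), (15.3, 5), (14.6, 7), (12.9, 6), (12.3, 9)]
side 96 [(13.3, 7), (12.2, 8), (12.2, 7), (15.6, 3), (14.0, 4), (16.8, 4), (13.5, 7), (13.2, 10), (10.7, 5), (12.7, 11)]
side 102 [(12.7, 6), (14.3, 6), (13.0, 4), (13.7, 4), (13.2, 3), (12.5, 8), (12.5, 8), (12.8, 8), (11.6, 7), (10.0, 13)]
side 107 [(14.2, 4), (14.9, 4), (11.2, 8), (12.8, 7), (11.9, 9), (10.8, 8), (9.1, 5), (13.2, 4), (12.2, 4), (12.3, 7)]
```

View pics/c8.png

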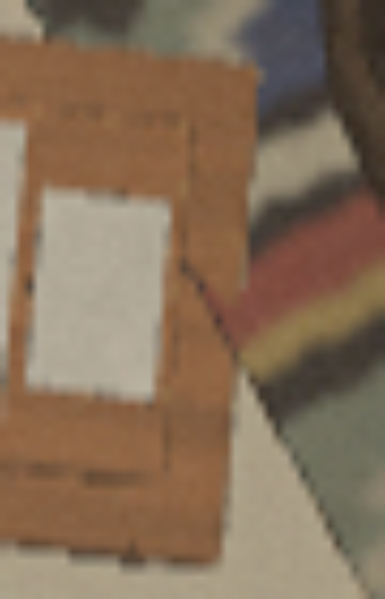

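Emit:
move_arm(
  steps=[0,0,0,0.02,-0.035,0,0.2,0,0,0,0.04,-0.075,0,0,0,0,0,0.06,-0.115,0,0,0,0,0,0.085,-0.155,0,0,0,0,0,0.105,-0.195,0,0,0,0,0,0.125,-0.235,0,0,0,0,0,0.145,-0.275,-0.01,0,0,0,0,0.16,-0.3,-0.03,0,0,0,0,0.17,-0.317,-0.06,0,0,0,0,0.17,-0.317,-0.09,0,0,0,0,0.17,-0.317,-0.105,0,0,0,0,0.17,-0.317,-0.11,0],
)

```text
time: 34.15
tool_pos: [0.5889, -0.3666, 0.1047]
ee_rot: [-3.137, -0.003, 1.446]
wrist_force: [0.2, -0.1, -0.4]
width: 0.0006
finger_force: 0.0
```

Emit:
move_arm(
  steps=[0,0,0,0,0,-0.005,0,0,0,0,0,0,-0.01,0,0,0,0,0,0,-0.013,0,0,0,0,0,0,-0.013,0],
)

```text
time: 34.55
tool_pos: [0.5904, -0.3671, 0.0958]
ee_rot: [3.141, 0.001, 1.447]
wrist_force: [-0.5, -0.1, 0.5]
width: 0.0004
finger_force: 0.0
```

Emit:
move_arm(
  steps=[0,0,0,0,0,-0.001,0,0,0,0,0,0,-0.001,0,0,0,0,0,0,-0.001,0],
)

```text
time: 34.85
tool_pos: [0.5903, -0.3672, 0.0944]
ee_rot: [3.141, 0.0, 1.447]
wrist_force: [-0.1, 1.0, -0.3]
width: 0.0008
finger_force: 0.0
```

Emit:
move_arm(
  steps=[0,0,0,0,0,-0.001,0,0,0,0,0,0,-0.001,0,0,0,0,0,0,-0.001,0],
)

```text
time: 35.15
tool_pos: [0.5903, -0.3674, 0.0937]
ee_rot: [3.141, 0.001, 1.447]
wrist_force: [-0.8, 0.2, 2.9]
width: 0.0005
finger_force: 1.3
```

Emit:
move_arm(
  steps=[0,0,0,0,0,-0.001,0,0,0,0,0,0,-0.001,0,0,0,0,0,0,-0.001,0],
)

```text
time: 35.45
tool_pos: [0.5902, -0.3674, 0.0935]
ee_rot: [3.141, 0.001, 1.447]
wrist_force: [-2.4, 0.7, 5.5]
width: 0.0006
finger_force: 2.7
```

Emit:
move_arm(
  steps=[0,0,0,0,0,-0.001,0,0,0,0,0,0,-0.003,0,0,0,0,0,0,-0.003,0,0,0,0,0,0,-0.003,0],
)

```text
time: 35.85
tool_pos: [0.5901, -0.3676, 0.0932]
ee_rot: [3.14, 0.002, 1.447]
wrist_force: [-5.6, 2.6, 12.8]
width: 0.0005
finger_force: 6.4
```

Emit:
move_arm(
  steps=[0,0,0,0,0,0.02,0,0,0,0,0,0,0.05,0,0,0,0,0.007,0.04,0.055,0,0,0,0,0.012,0.085,0.055,0,0,0,0,0.017,0.13,0.055,0,0,0,0,0.0205,0.165,0.05,0,0,0,0,0.0205,0.171,0.03,0,0,0,0,0.0205,0.171,0.012,0,0,0,0,0.0205,0.171,0.007,0,0,0,0,0.0205,0.171,0.005,0,0,0,0,0.0205,0.171,0.005,0],
)

```text
time: 36.95
tool_pos: [0.6109, -0.1966, 0.0942]
ee_rot: [3.141, 0.0, 1.446]
wrist_force: [0.4, 0.7, -0.8]
width: 0.0003
finger_force: 0.0
```

Emit:
move_arm(
  steps=[0,0,0,0,0,-0.001,0,0,0,0,0,0,-0.002,0,0,0,0,0,0,-0.002,0],
)

```text
time: 37.25
tool_pos: [0.6109, -0.1965, 0.0925]
ee_rot: [3.141, 0.0, 1.446]
wrist_force: [-0.7, 0.2, -0.0]
width: 0.0006
finger_force: 0.3
```

Emit:
move_arm(
  steps=[0,0,0,0,0,0.02,0,0,0,0,0,0,0.06,0,0,0,0,0,0,0.1,0,0,0,0,-0.03,0.03,0.13,0,0,0,0,-0.07,0.06,0.13,0,0,0,0,-0.11,0.09,0.13,0,0,0,0,-0.15,0.12,0.13,0,0,0,0,-0.19,0.14,0.13,0,0,0,0,-0.19,0.15,0.13,0,0,0,0,-0.19,0.15,0.13,0],
)

```text
time: 38.25
tool_pos: [0.4206, -0.0453, 0.223]
ee_rot: [3.138, 0.0, 1.448]
wrist_force: [-0.3, 0.0, 1.0]
width: 0.0006
finger_force: 0.0
```

```bash
python3 - <<'E'
from h import *
o=[]
for n,(r0,r1,c0,c1) in dict(top=(150,250,270,400),side=(170,240,135,240)).items():
    p,d=snapshot(n);C=cloud(n,d);save("c9"+n,p)
    for k in("coffee_cup","price_card"):
        for s in silhouettes(n,k)[:1]:
            P=C[s["pixels"]&(d>0)]; print(n,k,np.median(P,0).round(3))
    a=p[r0:r1,c0:c1,::-1]; l=cv2.cvtColor(a,cv2.COLOR_BGR2LAB); l[...,0]=cv2.createCLAHE(4,(3,3)).apply(l[...,0]); o.append(cv2.resize(cv2.cvtColor(l,cv2.COLOR_LAB2BGR),(440,300),interpolation=cv2.INTER_CUBIC))
cv2.imwrite("pics/c9c.png",np.vstack(o)); print(get_obs()["time"],get_obs()["tool_pos"])
E
```

```text
top coffee_cup [0.382 0.178 0.041]
top price_card [ 0.75  -0.133  0.014]
side coffee_cup [0.382 0.174 0.044]
side price_card [ 0.756 -0.135  0.02 ]
38.55 [ 0.42162032 -0.0468508   0.22181563]
```

View pics/c9c.png

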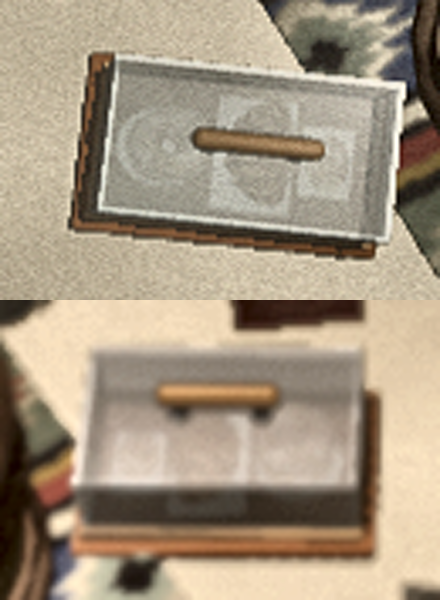

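```bash
python3 -c "
from bench import *
print(close_job())"
```

```text
the job is handed in; nothing more can be done
None
```

The board is dressed, covered and handed in at about 39 s, with every pastry on its paper and the cup and price card where they were; the cover is down round the plinth but its right end sits about 1.3 mm high and did not drop under a 13 N press, probably because the rug's edge overlaps the board there.

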